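Uncover and rake a glued-up board's seam

TASK

The glue has set: take every saddle caul off the serving board and hang them all over the rail, one leg on each side of the bar. Then take the seam raker from its fork stand and draw its tip along the whole open groove of the board, from the tab end to the plain end, down in the groove all the way, with a light touch and slowly (about 2 cm a second). Finally hang the raker upright in its stand again by its collar, and leave everything else on the bench where it is.

Things in the scene. Friction and masses are not known exactly. Their poses are not given: they have to be found in the camera images.
- board: Fixed wooden board, 270 (y) x 86 mm (x), top 70 mm up, on a narrower dark riser; origin on the table under its middle. A 44 mm wide, 50 mm long tab with a dark round mark juts from its +y end. Seam: groove in the top, 12 wide, 10 deep (floor at z 60 mm), open at both ends; its middle line in the board frame goes straight between (x,y) mm (-14,135), (-14,45), (14,-15), (14,-135).
- rail: Fixed wooden hanging rail: a flat bar 30 mm wide (x), 20 mm high and 266 mm long between its end posts (along its y axis), top face 150 mm above the table. The end posts rise 15 mm above the bar. Origin on the table under the middle.
- stand: Fixed dark steel fork stand, foot 70 mm square: two level prongs, tops 100 mm above the table, 20 mm wide each, with a slot of 20 mm between them (along x, closed by a back plate at x = 23 mm, open at x = -27 mm). Origin on the table under the slot's middle. The raker hangs home with its origin over the stand's, 100 mm up.
- raker: Loose stylus, 120 g, hanging upright in the stand: brass collar 42 mm across, 8 thick, resting on the prongs; above it a square wooden handle 26 x 26 mm, 60 tall (top 68 mm over the origin); below it a steel shank 10 mm across, 64 long, and a tip 6 mm across ending 72 mm under the origin. Origin on its axis at the collar's underside; z up the handle, x and y square to its flats.
- raker_tip (a point): Lowest point of the raker's round tip.
- seam_0 (a point): Point on the groove's floor, 0 of 7 equal steps along the seam from the tab end (15 mm in from the board's tab end).
- seam_1 (a point): Point on the groove's floor, 1 of 7 equal steps along the seam from the tab end.
- seam_2 (a point): Point on the groove's floor, 2 of 7 equal steps along the seam from the tab end.
- seam_3 (a point): Point on the groove's floor, 3 of 7 equal steps along the seam from the tab end.
- seam_4 (a point): Point on the groove's floor, 4 of 7 equal steps along the seam from the tab end.
- seam_5 (a point): Point on the groove's floor, 5 of 7 equal steps along the seam from the tab end.
- seam_6 (a point): Point on the groove's floor, 6 of 7 equal steps along the seam from the tab end.
- seam_7 (a point): Point on the groove's floor, 7 of 7 equal steps along the seam from the tab end (15 mm from the board's plain end).
- caul_a: Loose saddle caul, 280 g, upside-down U; may be absent. Beam 134 (x) x 26 (y) x 16 mm; square grip 28 x 28 mm, 34 tall, on its middle; steel legs 12 thick reach 60 mm below the beam, 110 mm apart inside. Two ribs under the beam, 13 deep, 48 mm apart inside: feet on the board, they straddle the rail bar. Origin: midway between the legs' feet, 60 mm under the beam, 110 under the grip's top; z up.
- caul_b: Loose saddle caul, 280 g, upside-down U; may be absent. Beam 134 (x) x 26 (y) x 16 mm; square grip 28 x 28 mm, 34 tall, on its middle; steel legs 12 thick reach 60 mm below the beam, 110 mm apart inside. Two ribs under the beam, 13 deep, 48 mm apart inside: feet on the board, they straddle the rail bar. Origin: midway between the legs' feet, 60 mm under the beam, 110 under the grip's top; z up.
- caul_c: Loose saddle caul, 280 g, upside-down U; may be absent. Beam 134 (x) x 26 (y) x 16 mm; square grip 28 x 28 mm, 34 tall, on its middle; steel legs 12 thick reach 60 mm below the beam, 110 mm apart inside. Two ribs under the beam, 13 deep, 48 mm apart inside: feet on the board, they straddle the rail bar. Origin: midway between the legs' feet, 60 mm under the beam, 110 under the grip's top; z up.
- caul_d: Loose saddle caul, 280 g, upside-down U; may be absent. Beam 134 (x) x 26 (y) x 16 mm; square grip 28 x 28 mm, 34 tall, on its middle; steel legs 12 thick reach 60 mm below the beam, 110 mm apart inside. Two ribs under the beam, 13 deep, 48 mm apart inside: feet on the board, they straddle the rail bar. Origin: midway between the legs' feet, 60 mm under the beam, 110 under the grip's top; z up.
- mug: Bystander, loose: white mug, 80 mm across, 90 mm high. Leave it alone. Origin at its underside or inside it.
- jar: Bystander, loose: lidded jar, 68 mm across, 85 mm high. Leave it alone. Origin at its underside or inside it.
- figure: Bystander, loose: turned wooden figure, 165 mm high. Leave it alone. Origin at its underside or inside it.
- offcut: Bystander, loose: dark wood offcut, 90 x 60 x 50 mm. Leave it alone. Origin at its underside or inside it.
- gouge: Bystander, loose: carving tool with wooden handle, 190 mm long. Leave it alone. Origin at its underside or inside it.
- brush: Bystander, loose: brush lying on the table, about 200 mm long. Leave it alone. Origin at its underside or inside it.
- pencil: Bystander, loose: pencil, 150 mm long. Leave it alone. Origin at its underside or inside it.
Mind the look-alikes: they are no part of the job. Leave any yellow look-alike of the caul_a alone.

How it is judged:
On the way, in this order (a step that is already met when the one before it is completed fails the run):
1. all cauls that are there hang over the rail (x of caul_a in the frame of rail between -0.02 and 0.02 m and y of caul_a in the frame of rail between -0.135 and 0.135 m and z of caul_a in the frame of rail between 0.082 and 0.1 m and angle between each of caul_a, caul_b, caul_c, caul_d's own z axis and vertical below 0.25 rad and angle between the x axis of each of caul_a, caul_b, caul_c, caul_d and the x axis of rail, either way round below 0.45 rad and linear speed of each of caul_a, caul_b, caul_c, caul_d below 0.05 m/s and x of caul_b in the frame of rail between -0.02 and 0.02 m and y of caul_b in the frame of rail between -0.135 and 0.135 m and z of caul_b in the frame of rail between 0.082 and 0.1 m and x of caul_c in the frame of rail between -0.02 and 0.02 m and y of caul_c in the frame of rail between -0.135 and 0.135 m and z of caul_c in the frame of rail between 0.082 and 0.1 m and x of caul_d in the frame of rail between -0.02 and 0.02 m and y of caul_d in the frame of rail between -0.135 and 0.135 m and z of caul_d in the frame of rail between 0.082 and 0.1 m), for 0.3 s.
2. the raker's tip is down in the groove at seam point 0 (horizontal distance between raker_tip and seam_0 below 0.008 m and z of raker_tip in the frame of board between 0.054 and 0.066 m), for 0.04 s.
3. the raker's tip is down in the groove at seam point 1 (horizontal distance between raker_tip and seam_1 below 0.008 m and z of raker_tip in the frame of board between 0.054 and 0.066 m), for 0.04 s.
4. the raker's tip is down in the groove at seam point 2 (horizontal distance between raker_tip and seam_2 below 0.008 m and z of raker_tip in the frame of board between 0.054 and 0.066 m), for 0.04 s.
5. the raker's tip is down in the groove at seam point 3 (horizontal distance between raker_tip and seam_3 below 0.008 m and z of raker_tip in the frame of board between 0.054 and 0.066 m), for 0.04 s.
6. the raker's tip is down in the groove at seam point 4 (horizontal distance between raker_tip and seam_4 below 0.008 m and z of raker_tip in the frame of board between 0.054 and 0.066 m), for 0.04 s.
7. the raker's tip is down in the groove at seam point 5 (horizontal distance between raker_tip and seam_5 below 0.008 m and z of raker_tip in the frame of board between 0.054 and 0.066 m), for 0.04 s.
8. the raker's tip is down in the groove at seam point 6 (horizontal distance between raker_tip and seam_6 below 0.008 m and z of raker_tip in the frame of board between 0.054 and 0.066 m), for 0.04 s.
9. the raker's tip is down in the groove at seam point 7 (horizontal distance between raker_tip and seam_7 below 0.008 m and z of raker_tip in the frame of board between 0.054 and 0.066 m), for 0.04 s.
At the end, for the whole second after the job is handed in: Every caul present rests on the rail bar, a leg each side (within 20 mm of its middle line, beam -8 to +10 mm of its top, tilt < 0.25 rad, square to it within 0.45 rad); the raker hangs at rest in the fork by its collar (22 mm along, 12 mm across, -6 to +8 mm high, tilt < 0.2 rad) (all of step 1 and x of raker in the frame of stand between -0.022 and 0.022 m and y of raker in the frame of stand between -0.012 and 0.012 m and z of raker in the frame of stand between 0.094 and 0.108 m and angle between raker's own z axis and vertical below 0.2 rad and linear speed of raker below 0.05 m/s); the robot touches nothing.
It fails at once if the raker moves faster than 6 cm/s while its tip is in the groove (x of raker_tip in the frame of board between -0.043 and 0.043 m and y of raker_tip in the frame of board between -0.13 and 0.13 m and z of raker_tip in the frame of board below 0.066 m and linear speed of raker above 0.06 m/s).
It fails at once if the raker presses on the board with more than 35 N (contact force between raker and board above 35 N).
It fails at once if a bystander is moved more than 3 cm (distance of any of mug, jar, figure, offcut, gouge, brush, pencil from where it was at the start of the episode above 0.03 m).
Of caul_a, caul_b, caul_c, caul_d only 2 to 4 are there at a start; the rules pass over those that are not, and their reading is None.
At some moment in a run one of caul_a, caul_b, caul_c, caul_d may be knocked a few centimetres aside while the robot is not near it.
It also fails if it takes over 210 s, if anything falls off the work surface, if the arm or the gripper's body presses on something with over 40 N, if the wrist force passes 120 N, or if a joint passes its speed limit or range.

ROBOT

A 6-joint arm with a two-finger parallel gripper is mounted at the origin on the work surface. World frame = base frame: x ahead of the robot, y to its left, z up, the work surface at z = 0. Lengths are in m, angles in rad, forces in N, time in s.
With the tool pointing down it reaches from about 0.35 to 0.85 m from the base axis. Payload 8.1 kg.
Tool frame: the origin (TCP) lies on the centre line of the jaws, within the pads' length; the fingertips stand 17 mm ahead of it and the grasp point (between the pads) lies 2 mm behind it; z points along the fingers, y is the line along which they close (so a half turn about z gives the same grasp; the last joint's range is limited). The gripper opens to 93 mm and grips with 3 to 60 N. Pads are 15 mm wide; open, the fingers measure 128 mm over their backs; the gripper's body (75 mm by 188 mm) begins 65 mm behind the grasp point.
Start: joints at [1.088, 0.13, 1.488, -0, 1.523, -0.085], TCP at [0.232, 0.553, 0.236] pointing down, gripper open.
Joint ranges: [-2.96, 2.96], [-0.89, 2.26], [0.02, 2.5], [-1.34, 4.48], [0, 2.73], [-2.66, 2.66]. Speed limits (rad/s): [2.39, 2.39, 2.79, 3.14, 3.14, 3.14].

INTERFACE

Orientations are given as a rotation vector (axis times angle).
In Python, from plant import telemetry, viewer, order gives the robot as it stands.
- The arm moves only by the tool send_rows, never from a script. Its argument "plan" is a list that holds one entry, the list of rows, each a list of 5 numbers: the closure, from -1 (fully open) to 1 (shut), then the shift along the world's x, y, z normalised to -1 to 1, where 1 is 0.2 m, then the turn about the world's z normalised to -1 to 1, where 1 is 60 degrees. A call has 1 to 20 rows; each row is the pose to reach, as a shift and turn from the pose commanded when the call began; what a row does not reach only later rows make up. A row lasts 1/12 s, in which the tool goes at most 41.7 mm and 7.16 degrees, less where a joint would pass 70% of its speed; a pose out of reach is approached as far as the arm can. A call with a number of a shift or a turn outside -1 to 1 is refused whole. A call with a gripper value outside its range is refused whole. The fingers move at their own pace and stop on an object; "force" is the grip in N (left out, the last holds). Time passes only in rows, so rows that repeat a pose let the fingers close. It gives the time, the measured TCP pose, the force, the opening and the grip force at its end, in the units of the state.
- telemetry.read_state(): the state, without advancing time (a new reading comes with each control period).
- viewer.read_camera(name): name is "scene" or "top" or "wrist"; returns (picture, depth): 480x640x3 uint8, blue, green, red; 480x640 float32, m along the optical axis (not along the pixel's ray), 0 where there is no reading.
- viewer.calibration(name): a dict with "camera_matrix" (3x3 intrinsics, pixels), "extrinsics" (4x4, takes a point from camera to world coordinates); the wrist camera has in their place "hand_eye" (4x4, takes a point from camera to tool coordinates, whose origin is the TCP and whose axes are the flange's). Camera axes: x right, y up, looking along -z (the intrinsics and any distortion apply to the point x, -y, -z); pixel columns grow to the right and rows downward; lengths in m; the calibration is good to about 2 mm. A picture is of the moment at which its call begins: read the wrist's pose just before it. calibration takes no time and is no camera call.
- order.close_job(): hands the job in; it is judged then, once.
The state is a dict: "t": time; "q": joint angles; "dq": joint speeds; "joint_torque": joint torques, N m; "tool_pos": TCP position; "orientation": TCP orientation; "force": force on the tool from outside, world axes, zero at the start; "wrist_torque": the same for the moment, N m; "opening": finger opening in m; "gripper_force": force on a finger pad.
Only numpy, scipy, OpenCV 4.12 (cv2) and the standard library are available. Lean on these libraries where they do the work, as an engineer would, in place of code of your own. Each camera call takes 0.05 s, during which the arm holds its last target. There are 200 camera calls.

## Working session

There is one attempt and no reset: what is moved stays moved. The work goes in short steps, Python scripts to look and compute and a tool call to move; the robot and the scene stay as the last step left them, time stands still between calls to the robot, and variables do not carry over. Pictures are saved under pics/ and viewed, at most 14 in all, crops included, and the job is handed in when it is done.

Besides the shell and the picture viewer there is one more tool, called after "Call:" as a command line: name --argument value ..., lists and objects as JSON in quotes. send_rows: Moves the arm, as the interface text tells. Scaled input: -1 to 1 covers 0.2 m each way for a shift and 60 degrees each way for a turn. Its arguments: {"type":"object","properties":{"plan":{"type":"array"},"force":{"type":"number"}},"required":["plan"]}

```bash
ls; mkdir -p pics; cat > h.py <<'E'
import numpy as np, cv2
from plant import telemetry, viewer, order
from scipy.spatial.transform import Rotation as R
def cloud(name):
    s=telemetry.read_state(); im,d=viewer.read_camera(name); c=viewer.calibration(name)
    K=np.array(c["camera_matrix"]); 
    if "extrinsics" in c: T=np.array(c["extrinsics"])
    else:
        W=np.eye(4); W[:3,:3]=R.from_rotvec(s["orientation"]).as_matrix(); W[:3,3]=s["tool_pos"]; T=W@np.array(c["hand_eye"])
    v,u=np.mgrid[:480,:640].astype(float)
    x=(u-K[0,2])/K[0,0]*d; y=(v-K[1,2])/K[1,1]*d
    P=np.stack([x,-y,-d],-1)@T[:3,:3].T+T[:3,3]
    P[d<=0]=np.nan
    return im,d,P
E
python3 - <<'E'
from h import *
s=telemetry.read_state(); print(s)
for n in("scene","top","wrist"):
    c=viewer.calibration(n); print(n,{k:np.round(v,3).tolist() if not isinstance(v,str) else v for k,v in c.items()})
for n in("scene","top"):
    im,d,P=cloud(n); cv2.imwrite(f"pics/{n}0.png",im); np.savez(f"{n}0.npz",im=im,P=P)
E
```

```text
pics
{'t': 0.0, 'q': array([ 1.08761580e+00,  1.31148733e-01,  1.48925396e+00, -1.29706759e-05,
        1.52299263e+00, -8.54139806e-02]), 'dq': array([-0.0016294 ,  0.00028477,  0.00118211,  0.00056986,  0.00118572,
       -0.00111434]), 'joint_torque': array([ 1.09617024e-03, -5.59848225e+01, -4.91754377e+01,  7.68714887e-02,
        3.57802736e-02, -1.40565730e-04]), 'tool_pos': array([0.23216202, 0.55269259, 0.23460875]), 'orientation': array([-6.20600707e-01, -3.07918061e+00,  2.72324993e-03]), 'force': array([-0.12866047,  0.04361286, -0.12551473]), 'wrist_torque': array([ 0.04593877, -0.00301833,  0.00997077]), 'gripper_force': 0.0, 'opening': 0.09301624084499069}
scene {'camera_matrix': [[514.804, 0.0, 315.189], [0.0, 514.804, 245.719], [0.0, 0.0, 1.0]], 'extrinsics': [[0.582, -0.466, 0.666, 1.177], [0.813, 0.356, -0.461, -0.481], [-0.023, 0.81, 0.586, 0.708], [0.0, 0.0, 0.0, 1.0]]}
top {'camera_matrix': [[563.627, 0.0, 321.807], [0.0, 563.627, 248.903], [0.0, 0.0, 1.0]], 'extrinsics': [[0.002, 0.98, -0.197, 0.272], [-1.0, 0.0, -0.008, -0.003], [-0.008, 0.197, 0.98, 1.187], [0.0, 0.0, 0.0, 1.0]]}
wrist {'camera_matrix': [[428.566, 0.0, 319.507], [0.0, 428.566, 240.604], [0.0, 0.0, 1.0]], 'hand_eye': [[0.0, 0.96, 0.28, 0.077], [1.0, -0.0, 0.0, -0.001], [0.0, 0.28, -0.96, -0.149], [0.0, 0.0, 0.0, 1.0]]}
```

View pics/top0.png

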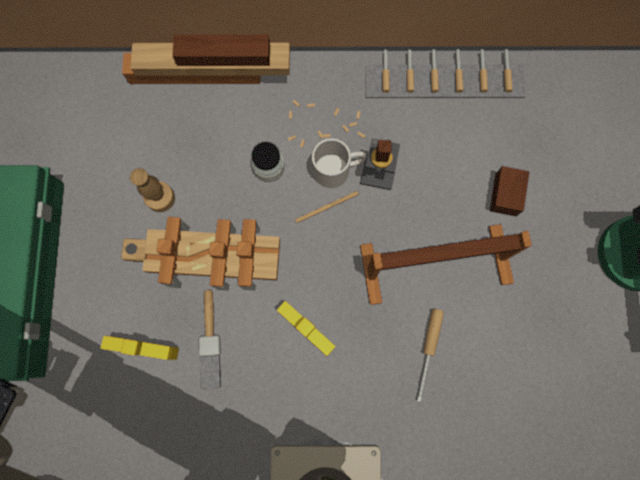

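View pics/scene0.png

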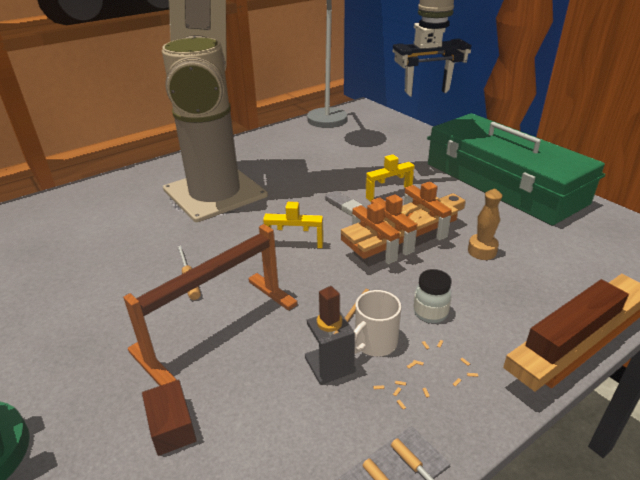

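The top view shows three orange cauls on the board, with grips near px (168,248), (217,250) and (246,250). The rail runs (372,262)–(528,243), and the raker is at (383,152) beside the mug handle. The yellow ones are look-alikes. The scene view agrees: 3 cauls, the jar and figure by the board, and the stand next to the mug.

```bash
cat >> h.py <<'E'
def rect(P,lo,hi,box,name="",mask=None):
    # box u0,u1,v0,v1 ; min-area rectangle of points with z in lo..hi
    u0,u1,v0,v1=box; Q=P[v0:v1,u0:u1].reshape(-1,3); k=(Q[:,2]>lo)&(Q[:,2]<hi)
    Q=Q[k]
    if len(Q)<8: print(name,"few",len(Q)); return None
    (c,wh,a)=cv2.minAreaRect((Q[:,:2]*1000).astype(np.float32))
    print(name,"n",len(Q),"c",np.round(c,1),"wh",np.round(wh,1),"ang",round(a,1),"z",np.round(np.median(Q[:,2])*1000,1),"med",np.round(np.median(Q[:,:2],0)*1000,1))
    return c,wh,a
E
python3 - <<'E'
from h import *
P=np.load("top0.npz")["P"]
for i,b in enumerate([(145,195,205,295),(200,232,205,295),(232,265,205,295)]):
    rect(P,.170,.19,b,f"grip{i}"); rect(P,.138,.15,b,f"beam{i}(146-16..)"); rect(P,.12,.137,b,f"beamtop{i}")
rect(P,.140,.16,(375,525,225,285),"bar")
rect(P,.157,.175,(350,545,215,285),"posts")
rect(P,.16,.175,(365,400,130,180),"handle")
rect(P,.09,.104,(355,405,130,195),"prong")
rect(P,.104,.115,(355,405,130,195),"collar")
rect(P,.062,.078,(140,285,220,285),"board")
rect(P,.062,.078,(115,285,220,285),"board+tab")
rect(P,.155,.175,(120,180,160,215),"figure top")
E
```

```text
grip0 few 0
beam0(146-16..) few 0
beamtop0 n 236 c [490.5 308.8] wh [29.6 28.4] ang 83.7 z 132.0 med [489.2 307.3]
grip1 few 0
beam1(146-16..) few 1
beamtop1 n 228 c [484.9 208. ] wh [29.3 27.9] ang 84.7 z 132.6 med [484.3 206.7]
grip2 few 0
beam2(146-16..) few 3
beamtop2 n 228 c [485.2 154.4] wh [28.3 28.3] ang 89.5 z 132.5 med [484.9 154.2]
bar n 2332 c [ 476.8 -232.6] wh [ 31.  285.1] ang 8.5 z 150.1 med [ 476.2 -236.7]
posts n 269 c [ 477. -235.] wh [ 30.2 294.6] ang 8.4 z 164.5 med [ 483.9 -365.1]
handle n 184 c [ 679.  -112.9] wh [25.4 27.7] ang 90.0 z 167.8 med [ 677.2 -113.3]
prong n 418 c [ 686.2 -117.1] wh [59.9 64.8] ang 78.2 z 99.9 med [ 682.  -125.7]
collar n 151 c [ 683.1 -117.7] wh [56.1 55.7] ang 74.5 z 107.9 med [ 668.  -109.2]
board n 3387 c [489.1 235.6] wh [131.5 282. ] ang 0.1 z 70.0 med [485.4 246.6]
board+tab n 3774 c [487.1 255.1] wh [318.5 131.9] ang 87.5 z 70.0 med [487.4 257.3]
figure top n 110 c [622.7 359.7] wh [26.  24.8] ang 24.5 z 158.7 med [622.5 359.3]
```

```bash
python3 - <<'E'
from h import *
P=np.load("top0.npz")["P"]; im=np.load("top0.npz")["im"]
for i,b in enumerate([(145,195,205,295),(200,232,205,295),(232,265,205,295)]):
    rect(P,.0945,.104,b,f"beam{i}")
# board: opening of mask at z=70
m=(np.abs(P[...,2]-.07)<.003); m[:215]=0;m[290:]=0;m[:,:115]=0;m[:,290:]=0
m=cv2.morphologyEx(m.astype(np.uint8),cv2.MORPH_OPEN,np.ones((3,3)))
pts=P[m>0][:,:2]*1000
print(cv2.minAreaRect(pts.astype(np.float32)))
for y0 in range(90,410,15):
    q=pts[(pts[:,1]>y0)&(pts[:,1]<y0+15)]
    if len(q): print(y0,len(q),np.round([q[:,0].min(),q[:,0].max()],0))
print(pts[:,1].min(),pts[:,1].max())
# tops histogram of stand
m=(np.abs(P[...,2]-.1)<.003); m[:130]=0;m[200:]=0;m[:,:355]=0;m[:,405:]=0
q=P[m]*1000; print(cv2.minAreaRect(q[:,:2].astype(np.float32)))
big=cv2.resize(im[120:300,110:410],None,fx=2.6,fy=2.6,interpolation=cv2.INTER_CUBIC); cv2.imwrite("pics/c1.png",big)
E
```

```text
beam0 n 686 c [490.4 308.7] wh [ 27.5 133.8] ang 84.9 z 99.0 med [475.3 308.2]
beam1 n 671 c [484.7 207.7] wh [ 27.3 134.2] ang 84.7 z 99.0 med [467.7 207.9]
beam2 n 668 c [484.9 154.9] wh [ 26.8 133.2] ang 87.1 z 98.9 med [468.2 154.5]
((489.1936340332031, 253.91368103027344), (315.4827880859375, 86.2185287475586), 86.50537109375)
90 75 [454. 522.]
105 146 [438. 518.]
120 171 [440. 519.]
135 69 [440. 487.]
165 33 [446. 527.]
180 141 [442. 527.]
195 13 [444. 481.]
225 73 [450. 529.]
240 193 [446. 531.]
255 128 [448. 533.]
270 185 [448. 533.]
285 145 [450. 534.]
300 2 [469. 471.]
315 4 [528. 535.]
330 108 [452. 538.]
345 171 [452. 538.]
360 90 [453. 525.]
375 86 [479. 517.]
390 76 [477. 517.]
405 26 [477. 496.]
94.75343453696239 411.6647520321256
((685.664306640625, -116.95166778564453), (59.8674201965332, 63.78277587890625), 78.15013122558594)
```

View pics/c1.png

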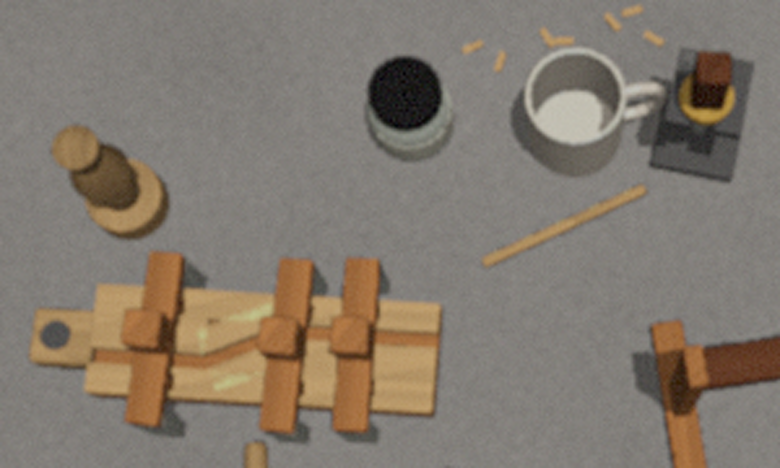

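The crop shows the board with its tab to the left. The groove runs along the lower side at the tab end and the upper side at the plain end. The mug handle is about 1 cm from the stand. The cauls rest on their ribs (grip tops at z 132), so I'll pick up caul 2, the one nearest the plain end, first.

Call:
send_rows --plan '[[[-1,0.5,-0.5,0.3,-0.5],[-1,1,-1,0.3,-1],[-1,1,-1,0.3,-1],[-1,1,-1,0.3,-1],[-1,1,-1,0.3,-1],[-1,1,-1,0.3,-1],[-1,1,-1,0.3,-1],[-1,1,-1,0.3,-1],[-1,1,-1,0.3,-1],[-1,1,-1,0.3,-1],[-1,1,-1,0.3,-1],[-1,1,-1,0.3,-1]]]' --force 25

```text
t: 1.1
tool_pos: [0.432, 0.3534, 0.2952]
orientation: [-2.074, -2.359, 0.001]
force: [-0.3, 0.3, -0.3]
opening: 0.0931
gripper_force: 0.0
```

```bash
cat >> h.py <<'E'
def where():
    s=telemetry.read_state(); y=R.from_rotvec(s["orientation"]).as_matrix()[:,1]
    a=(np.degrees(np.arctan2(y[1],y[0]))+90)%180-90
    print("t",round(s["t"],2),"tcp",np.round(s["tool_pos"]*1000,1),"close ang",round(a,2),"F",np.round(s["force"],1),"open",round(s["opening"]*1000,1),"q6",round(s["q"][5],2))
    return s["tool_pos"]*1000,a
def to(x,y,z,ang):
    p,a=where(); d=(np.array([x,y,z])-p)/200; t=(ang-a+90)%180-90
    print("-> norm shift",np.round(d,3),"turn",round(t/60,3))
E
python3 - <<'E'
from h import *
to(484.9,154.7,285,-2.9)
E
```

```text
t 1.1 tcp [432.  353.4 295.2] close ang 7.37 F [-0.3  0.3 -0.3] open 93.1 q6 0.47
-> norm shift [ 0.265 -0.993 -0.051] turn -0.171
```

Call:
send_rows --plan '[[[-1,0.265,-0.99,-0.05,-0.17],[-1,0.265,-0.99,-0.05,-0.17],[-1,0.265,-0.99,-0.05,-0.17],[-1,0.265,-0.99,-0.05,-0.17],[-1,0.265,-0.99,-0.05,-0.17],[-1,0.265,-0.99,-0.05,-0.17],[-1,0.265,-0.99,-0.05,-0.17],[-1,0.265,-0.99,-0.05,-0.17]]]'

```text
t: 1.77
tool_pos: [0.4852, 0.1558, 0.2856]
orientation: [-2.277, -2.163, -0.0]
force: [-0.5, -0.9, 0.1]
opening: 0.093
gripper_force: 0.0
```

```bash
python3 - <<'E'
from h import *
to(484.9,154.7,120,-2.9)
im,d,P=cloud("wrist"); cv2.imwrite("pics/w1.png",im)
for n,yc in (("2",155),("1",208),("0",309)):
    for lo,hi in ((.127,.137),(.094,.103)):
        m=(P[...,2]>lo)&(P[...,2]<hi)&(np.abs(P[...,1]*1000-yc)<25)&(np.abs(P[...,0]*1000-487)<75); q=P[m]*1000
        if len(q)>20: print(n,len(q),cv2.minAreaRect(q[:,:2].astype(np.float32)),np.median(q[:,2]))
E
```

```text
t 1.77 tcp [485.2 155.8 285.6] close ang -2.94 F [-0.5 -0.9  0.1] open 93.0 q6 0.26
-> norm shift [-0.002 -0.006 -0.828] turn 0.001
2 1402 ((485.1047058105469, 155.1023712158203), (27.543062210083008, 27.42930030822754), 87.71141052246094) 132.75212500326373
2 4161 ((485.1876220703125, 154.85121154785156), (26.622968673706055, 134.246826171875), 87.62728881835938) 98.8538861457211
1 1604 ((484.8707275390625, 207.64947509765625), (28.00103759765625, 27.87217140197754), 84.5076675415039) 132.70703932543358
1 4574 ((484.8575439453125, 208.1349334716797), (27.095548629760742, 133.96595764160156), 85.35547637939453) 98.87805209128503
0 696 ((489.4213562011719, 298.61798095703125), (8.781011581420898, 27.538684844970703), 86.29642486572266) 132.45282143936188
0 3679 ((489.52490234375, 302.03338623046875), (17.52583885192871, 134.29525756835938), 86.96980285644531) 98.85479716384089
```

View pics/w1.png

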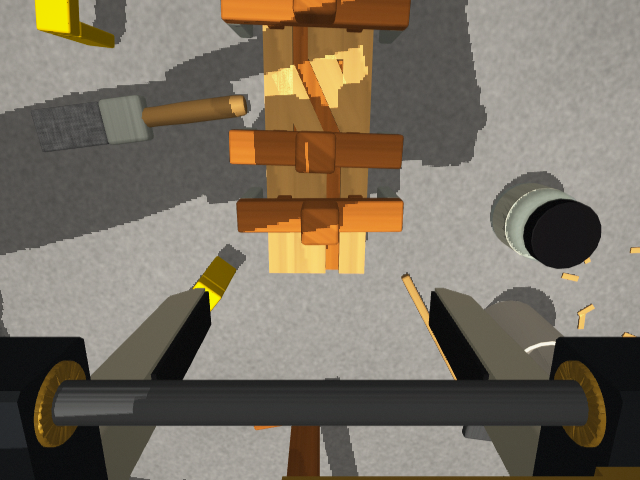

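The wrist view shows the grips of cauls 2 and 1 at px (320,222) and (315,152), with the open groove between them. Its measurements agree with the top camera to under 1 mm. I'll descend and grip.

Call:
send_rows --plan '[[[-1,0,0,-0.2,0],[-1,0,0,-0.4,0],[-1,0,0,-0.55,0],[-1,0,0,-0.7,0],[-1,0,0,-0.78,0],[-1,0,0,-0.83,0],[-1,0,0,-0.83,0],[1,0,0,-0.83,0],[1,0,0,-0.83,0],[1,0,0,-0.83,0],[1,0,0,-0.83,0],[1,0,0,-0.83,0],[1,0,0,-0.83,0],[1,0,0,-0.83,0],[1,0,0,-0.83,0],[1,0,0,-0.83,0]]]' --force 25

```text
t: 3.15
tool_pos: [0.4854, 0.1551, 0.1197]
orientation: [-2.279, -2.162, -0.0]
force: [1.0, 0.1, 0.2]
opening: 0.0379
gripper_force: 0.0
```

Call:
send_rows --plan '[[[1,0,0,0,0],[1,0,0,0,0],[1,0,0,0,0],[1,0,0,0,0],[1,0,0,0,0],[1,0,0,0.05,0],[1,0,0,0.12,0],[1,0,0,0.25,0],[1,0,0,0.4,0],[1,0,0,0.55,0],[1,0,0,0.7,0],[1,0,0,0.82,0],[1,0,0,0.9,0],[1,0,0,0.9,0],[1,0,0,0.9,0]]]'

```text
t: 4.4
tool_pos: [0.4858, 0.1552, 0.3004]
orientation: [2.278, 2.162, 0.002]
force: [0.2, -0.1, -2.9]
opening: 0.0279
gripper_force: 25.0
```

```bash
python3 - <<'E'
from h import *
to(488.1,-308.2,300,8.5)
E
```

```text
t 4.4 tcp [485.8 155.2 300.4] close ang -2.99 F [ 0.2 -0.1 -2.9] open 27.9 q6 0.26
-> norm shift [ 1.200e-02 -2.317e+00 -2.000e-03] turn 0.192
```

Call:
send_rows --plan '[[[1,0,-0.06,0,0.02],[1,0,-0.2,0,0.05],[1,0,-0.4,0,0.1],[1,0,-0.6,0,0.15],[1,0,-0.8,0,0.19],[1,0,-1,0,0.19]]]'

```text
t: 4.9
tool_pos: [0.484, -0.0462, 0.2972]
orientation: [-2.046, -2.38, 0.003]
force: [0.8, 0.2, -2.5]
opening: 0.0281
gripper_force: 25.0
```

Call:
send_rows --plan '[[[1,0,-0.2,0,0],[1,0,-0.4,0,0],[1,0,-0.6,0,0],[1,0,-0.8,0,0],[1,0,-0.9,0,0],[1,0,-1,0,0],[1,0.01,-1,0,0]]]'

```text
t: 5.48
tool_pos: [0.4857, -0.2479, 0.2965]
orientation: [-2.054, -2.372, 0.003]
force: [-0.2, 0.1, -2.7]
opening: 0.0277
gripper_force: 25.0
```

Call:
send_rows --plan '[[[1,0,-0.15,0,0],[1,0,-0.25,0,0],[1,0,-0.31,0,0],[1,0,-0.31,0,0],[1,0,-0.31,0,0]]]'

```text
t: 5.9
tool_pos: [0.487, -0.3062, 0.2982]
orientation: [-2.052, -2.375, -0.0]
force: [-0.6, 0.8, -2.6]
opening: 0.0279
gripper_force: 25.0
```

```bash
python3 - <<'E'
from h import *
to(488.1,-308.2,188,8.5)
im,d,P=cloud("top"); cv2.imwrite("pics/t2.png",im)
rect(P,.140,.155,(375,460,225,285),"bar near")
for i,b in enumerate([(145,195,205,295),(200,232,205,295)]): rect(P,.125,.137,b,f"grip{i}"); rect(P,.0945,.104,b,f"beam{i}")
E
```

```text
t 5.9 tcp [ 487.  -306.2  298.2] close ang 8.36 F [-0.6  0.8 -2.6] open 27.9 q6 -0.8
-> norm shift [ 0.005 -0.01  -0.551] turn 0.002
bar near n 1296 c [ 467.8 -172.8] wh [ 30.9 164.5] ang 8.4 z 150.1 med [ 467.9 -178.1]
grip0 n 221 c [490.7 308.7] wh [29.4 29.1] ang 86.3 z 132.8 med [489.1 307.5]
beam0 n 684 c [490.4 308.6] wh [ 27.2 133.9] ang 84.8 z 99.2 med [473.9 308.2]
grip1 n 215 c [485.4 207.8] wh [28.2 28.5] ang 86.0 z 132.9 med [484.5 207.7]
beam1 n 665 c [485.  207.9] wh [ 26.4 133.8] ang 85.2 z 99.0 med [467.6 207.8]
```

Call:
send_rows --plan '[[[1,0.005,-0.01,-0.15,0],[1,0.005,-0.01,-0.3,0],[1,0.005,-0.01,-0.42,0],[1,0.005,-0.01,-0.5,0],[1,0.005,-0.01,-0.53,0],[1,0.005,-0.01,-0.553,0],[1,0.005,-0.01,-0.553,0],[1,0.005,-0.01,-0.553,0]]]'

```text
t: 6.62
tool_pos: [0.4891, -0.3088, 0.1904]
orientation: [2.051, 2.377, 0.0]
force: [-0.8, -0.1, -1.8]
opening: 0.0277
gripper_force: 25.0
```

Call:
send_rows --plan '[[[1,0,0,-0.012,0],[1,0,0,-0.012,0],[1,0,0,-0.012,0]]]'

```text
t: 6.87
tool_pos: [0.4887, -0.3091, 0.1874]
orientation: [2.052, 2.377, 0.0]
force: [0.0, 0.1, -1.4]
opening: 0.0282
gripper_force: 25.0
```

Call:
send_rows --plan '[[[-1,0,0,-0.005,0],[-1,0,0,-0.005,0],[-1,0,0,-0.005,0],[-1,0,0,-0.005,0],[-1,0,0,-0.005,0],[-1,0,0,-0.005,0],[-1,0,0,0.1,0],[-1,0,0,0.3,0],[-1,0,0,0.5,0],[-1,0,0,0.55,0],[-1,0,0,0.55,0]]]'

```text
t: 7.78
tool_pos: [0.4902, -0.3101, 0.3022]
orientation: [2.047, 2.372, 0.001]
force: [0.6, -0.8, -0.2]
opening: 0.092
gripper_force: 0.0
```

```bash
python3 - <<'E'
from h import *
to(484.9,207.9,240,-5.1)
im,d,P=cloud("wrist")
m=(P[...,2]>.15)&(P[...,2]<.21)&(np.abs(P[...,1]+.308)<.04); q=P[m]*1000
print(len(q)); 
for lo,hi in((195,207),(160,172)):
    k=q[(q[:,2]>lo)&(q[:,2]<hi)]; print(len(k), cv2.minAreaRect(k[:,:2].astype(np.float32)) if len(k)>5 else 0, np.median(k[:,2]) if len(k) else 0)
E
```

```text
t 7.78 tcp [ 490.2 -310.1  302.2] close ang 8.41 F [ 0.6 -0.8 -0.2] open 92.0 q6 -0.8
-> norm shift [-0.026  2.59  -0.311] turn -0.225
9299
1975 ((488.64849853515625, -308.931396484375), (28.00718879699707, 27.791833877563477), 8.005877494812012) 199.67706052392347
5645 ((488.648681640625, -308.61663818359375), (134.47776794433594, 27.323030471801758), 9.184691429138184) 165.84414474430997
```

First caul hangs (grip top z 199.7, centred). Next is caul 1.

Call:
send_rows --plan '[[[-1,0,0.2,0,-0.1],[-1,0,0.4,0,-0.22],[-1,0,0.6,0,-0.22],[-1,0,0.8,0,-0.22],[-1,0,1,0,-0.22]]]'

```text
t: 8.25
tool_pos: [0.4871, -0.1069, 0.2941]
orientation: [-2.311, -2.124, 0.003]
force: [0.3, -0.4, 0.2]
opening: 0.0929
gripper_force: 0.0
```

Call:
send_rows --plan '[[[-1,0,0.2,0,0],[-1,0,0.4,0,0],[-1,0,0.6,0,0],[-1,0,0.8,0,0],[-1,0,1,0,0]]]'

```text
t: 8.67
tool_pos: [0.4871, 0.093, 0.2943]
orientation: [-2.311, -2.125, 0.004]
force: [0.3, 0.6, 0.1]
opening: 0.093
gripper_force: 0.0
```

Call:
send_rows --plan '[[[-1,0,0.2,0,0],[-1,0,0.4,0,0],[-1,-0.02,0.55,-0.15,0],[-1,-0.02,0.59,-0.3,0],[-1,-0.02,0.59,-0.3,0],[-1,-0.02,0.59,-0.3,0]]]'

```text
t: 9.17
tool_pos: [0.482, 0.2086, 0.2331]
orientation: [-2.309, -2.126, 0.011]
force: [-0.2, -0.4, -0.3]
opening: 0.0932
gripper_force: 0.0
```

```bash
cat > caul.py <<'E'
from h import *
def caul(yc,xc=487,base=0):
    im,d,P=cloud("wrist")
    for lo,hi in((127,137),(94,104)):
        m=(P[...,2]*1000>lo+base)&(P[...,2]*1000<hi+base)&(np.abs(P[...,1]*1000-yc)<32)&(np.abs(P[...,0]*1000-xc)<80); q=P[m]*1000
        if len(q)>20: print(len(q),np.round(np.hstack(cv2.minAreaRect(q[:,:2].astype(np.float32))),1),round(np.median(q[:,2]),1))
E
python3 - <<'E'
from caul import *
to(484.9,207.9,120,-5.1); caul(208)
E
```

```text
t 9.17 tcp [482.  208.6 233.1] close ang -4.71 F [-0.2 -0.4 -0.3] open 93.2 q6 0.39
-> norm shift [ 0.014 -0.004 -0.565] turn -0.007
1985 [485.  208.2  27.6  27.8  85.6] 132.7
5621 [484.9 208.4  27.2 134.2  84.9] 98.9
```

Call:
send_rows --plan '[[[-1,0.01,0,-0.2,0],[-1,0.01,0,-0.38,0],[-1,0.01,0,-0.5,0],[-1,0.01,0,-0.57,0],[-1,0.01,0,-0.57,0],[1,0.01,0,-0.57,0],[1,0.01,0,-0.57,0],[1,0.01,0,-0.57,0],[1,0.01,0,-0.57,0],[1,0.01,0,-0.57,0],[1,0.01,0,-0.57,0],[1,0.01,0,-0.57,0],[1,0.01,0,-0.57,0],[1,0.01,0,-0.57,0],[1,0.01,0,-0.57,0],[1,0.01,0,-0.57,0],[1,0.01,0,-0.57,0],[1,0.01,0,-0.57,0],[1,0.01,0,-0.57,0]]]'

```text
t: 10.8
tool_pos: [0.4862, 0.2092, 0.1225]
orientation: [-2.312, -2.126, 0.001]
force: [-2.4, 0.4, 1.3]
opening: 0.0277
gripper_force: 25.0
```

Call:
send_rows --plan '[[[1,0,0,0.05,0],[1,0,0,0.12,0],[1,0,0,0.25,0],[1,0,0,0.4,0],[1,0,0,0.55,0],[1,0,0,0.7,0],[1,0,0,0.82,0],[1,0,0,0.9,0],[1,0,0,0.9,0],[1,0,0,0.9,0]]]'

```text
t: 11.63
tool_pos: [0.4869, 0.2092, 0.3034]
orientation: [2.312, 2.126, 0.003]
force: [-0.2, 0.3, -3.9]
opening: 0.0279
gripper_force: 25.0
```

```bash
python3 - <<'E'
from h import *
to(477,-234,300,8.5)
E
```

```text
t 11.63 tcp [486.9 209.2 303.4] close ang -4.8 F [-0.2  0.3 -3.9] open 27.9 q6 0.39
-> norm shift [-0.049 -2.216 -0.017] turn 0.222
```

Call:
send_rows --plan '[[[1,0,-0.06,0,0.02],[1,0,-0.2,0,0.05],[1,0,-0.4,0,0.1],[1,0,-0.6,0,0.15],[1,0,-0.8,0,0.2],[1,0,-1,0,0.222]]]'

```text
t: 12.13
tool_pos: [0.485, 0.0076, 0.3001]
orientation: [-2.044, -2.382, 0.003]
force: [2.0, 0.4, -3.9]
opening: 0.0277
gripper_force: 25.0
```

Call:
send_rows --plan '[[[1,0,-0.2,0,0],[1,0,-0.4,0,0],[1,0,-0.6,0,0],[1,-0.02,-0.8,0,0],[1,-0.04,-0.95,0,0],[1,-0.05,-1,0,0],[1,-0.05,-1,0,0]]]'

```text
t: 12.72
tool_pos: [0.4749, -0.1929, 0.3]
orientation: [-2.052, -2.374, 0.002]
force: [-0.3, 0.2, -3.4]
opening: 0.0278
gripper_force: 25.0
```

Call:
send_rows --plan '[[[1,0,-0.1,0,0],[1,0,-0.18,0,0],[1,0,-0.215,0,0],[1,0,-0.215,0,0],[1,0,-0.215,0,0],[1,0,-0.215,0,0]]]'

```text
t: 13.22
tool_pos: [0.4765, -0.2325, 0.3022]
orientation: [-2.048, -2.381, -0.001]
force: [-0.5, -0.3, -3.0]
opening: 0.0275
gripper_force: 25.0
```

```bash
python3 - <<'E'
from h import *
to(477,-234,189.5,8.5)
E
```

```text
t 13.22 tcp [ 476.5 -232.5  302.2] close ang 8.58 F [-0.5 -0.3 -3. ] open 27.5 q6 -0.7
-> norm shift [ 0.002 -0.008 -0.564] turn -0.001
```

Call:
send_rows --plan '[[[1,0,0,-0.15,0],[1,0,0,-0.3,0],[1,0,0,-0.42,0],[1,0,0,-0.5,0],[1,0,0,-0.54,0],[1,0,0,-0.56,0],[1,0,0,-0.57,0],[1,0,0,-0.57,0],[1,0,0,-0.57,0]]]'

```text
t: 13.97
tool_pos: [0.4772, -0.2341, 0.1899]
orientation: [2.048, 2.379, 0.001]
force: [-0.0, -0.4, -3.0]
opening: 0.028
gripper_force: 25.0
```

Call:
send_rows --plan '[[[-1,0,0,-0.005,0],[-1,0,0,-0.005,0],[-1,0,0,-0.005,0],[-1,0,0,-0.005,0],[-1,0,0,-0.005,0],[-1,0,0,-0.005,0],[-1,0,0,0.1,0],[-1,0,0,0.3,0],[-1,0,0,0.5,0],[-1,0,0,0.55,0],[-1,0,0,0.55,0]]]'

```text
t: 14.88
tool_pos: [0.4783, -0.235, 0.3038]
orientation: [2.045, 2.374, 0.002]
force: [0.6, 0.0, 0.7]
opening: 0.0922
gripper_force: 0.0
```

```bash
python3 - <<'E'
from caul import *
to(490,308.6,240,-5)
caul(-234,477,67)
im,d,P=cloud("top"); rect(P,.125,.137,(145,195,205,295),"grip0"); rect(P,.0945,.104,(145,195,205,295),"beam0")
E
```

```text
t 14.88 tcp [ 478.3 -235.   303.8] close ang 8.53 F [0.6 0.  0.7] open 92.2 q6 -0.7
-> norm shift [ 0.059  2.718 -0.319] turn -0.225
1938 [ 477.2 -235.1   27.7   27.5    8.9] 199.7
5540 [ 477.3 -234.7  134.3   26.9    8.4] 165.8
grip0 n 221 c [490.2 309. ] wh [29.5 28.4] ang 83.6 z 132.5 med [489.3 307.4]
beam0 n 684 c [490.4 308.6] wh [ 27.5 134.1] ang 84.8 z 98.9 med [474.  308.2]
```

Call:
send_rows --plan '[[[-1,0,0.2,0,-0.1],[-1,0,0.4,0,-0.22],[-1,0,0.6,0,-0.225],[-1,0,0.8,0,-0.225],[-1,0,1,0,-0.225]]]'

```text
t: 15.4
tool_pos: [0.475, -0.032, 0.296]
orientation: [-2.314, -2.12, 0.003]
force: [1.3, 0.2, -0.2]
opening: 0.0928
gripper_force: 0.0
```

Call:
send_rows --plan '[[[-1,0,0.2,0,0],[-1,0,0.4,0,0],[-1,0,0.6,0,0],[-1,0.03,0.8,0,0],[-1,0.06,1,0,0]]]'

```text
t: 15.82
tool_pos: [0.4871, 0.168, 0.2962]
orientation: [-2.315, -2.122, 0.005]
force: [0.7, -0.5, 0.4]
opening: 0.0933
gripper_force: 0.0
```

Call:
send_rows --plan '[[[-1,0,0.2,0,0],[-1,0,0.4,0,0],[-1,0,0.6,-0.1,0],[-1,0,0.7,-0.25,0],[-1,0,0.71,-0.31,0],[-1,0,0.71,-0.31,0],[-1,0,0.71,-0.31,0]]]'

```text
t: 16.4
tool_pos: [0.4871, 0.307, 0.2342]
orientation: [-2.315, -2.123, 0.008]
force: [0.6, 0.0, -0.0]
opening: 0.0931
gripper_force: 0.0
```

```bash
python3 - <<'E'
from caul import *
to(490,308.6,120,-5.1); caul(309)
E
```

```text
t 16.4 tcp [487.1 307.  234.2] close ang -4.95 F [ 0.6  0.  -0. ] open 93.1 q6 0.56
-> norm shift [ 0.014  0.008 -0.571] turn -0.002
1994 [490.2 308.7  28.5  28.1  83.9] 132.7
5646 [490.1 309.3  27.  134.1  84.5] 98.8
```

Call:
send_rows --plan '[[[-1,0.01,0.005,-0.2,0],[-1,0.01,0.005,-0.38,0],[-1,0.01,0.005,-0.5,0],[-1,0.01,0.005,-0.58,0],[-1,0.01,0.005,-0.58,0],[1,0.01,0.005,-0.58,0],[1,0.01,0.005,-0.58,0],[1,0.01,0.005,-0.58,0],[1,0.01,0.005,-0.58,0],[1,0.01,0.005,-0.58,0],[1,0.01,0.005,-0.58,0],[1,0.01,0.005,-0.58,0],[1,0.01,0.005,-0.58,0],[1,0.01,0.005,-0.58,0],[1,0.01,0.005,-0.58,0],[1,0.01,0.005,-0.58,0],[1,0.01,0.005,-0.58,0],[1,0.01,0.005,-0.58,0],[1,0.01,0.005,-0.58,0]]]'

```text
t: 18.03
tool_pos: [0.4903, 0.3092, 0.1205]
orientation: [-2.316, -2.123, 0.0]
force: [-0.4, 0.2, 0.0]
opening: 0.028
gripper_force: 25.0
```

Call:
send_rows --plan '[[[1,0,0,0.05,0],[1,0,0,0.12,0],[1,0,0,0.25,0],[1,0,0,0.4,0],[1,0,0,0.55,0],[1,0,0,0.7,0],[1,0,0,0.82,0],[1,0,0,0.9,0],[1,0,0,0.9,0],[1,0,0,0.9,0]]]'

```text
t: 18.87
tool_pos: [0.4908, 0.3093, 0.3017]
orientation: [2.315, 2.123, 0.003]
force: [0.8, 0.1, -2.8]
opening: 0.0279
gripper_force: 25.0
```

```bash
python3 - <<'E'
from h import *
to(465.9,-159.8,300,8.5)
E
```

```text
t 18.87 tcp [490.8 309.3 301.7] close ang -4.97 F [ 0.8  0.1 -2.8] open 27.9 q6 0.56
-> norm shift [-0.125 -2.346 -0.008] turn 0.225
```

Call:
send_rows --plan '[[[1,0,-0.06,0,0.02],[1,0,-0.2,0,0.05],[1,0,-0.4,0,0.1],[1,0,-0.6,0,0.15],[1,0,-0.8,0,0.2],[1,0,-1,0,0.225]]]'

```text
t: 19.37
tool_pos: [0.489, 0.1075, 0.298]
orientation: [-2.044, -2.382, 0.005]
force: [0.3, -1.3, -2.9]
opening: 0.0282
gripper_force: 25.0
```

Call:
send_rows --plan '[[[1,-0.02,-0.2,0,0],[1,-0.04,-0.4,0,0],[1,-0.06,-0.6,0,0],[1,-0.09,-0.8,0,0],[1,-0.12,-0.95,0,0],[1,-0.125,-1,0,0],[1,-0.125,-1,0,0]]]'

```text
t: 19.95
tool_pos: [0.4641, -0.0929, 0.2984]
orientation: [-2.053, -2.374, 0.003]
force: [0.1, 1.0, -3.7]
opening: 0.0278
gripper_force: 25.0
```

Call:
send_rows --plan '[[[1,0,-0.14,0,0],[1,0,-0.25,0,0],[1,0,-0.32,0,0],[1,0,-0.345,0,0],[1,0,-0.345,0,0],[1,0,-0.345,0,0],[1,0,-0.345,0,0]]]'

```text
t: 20.53
tool_pos: [0.4655, -0.1585, 0.3002]
orientation: [-2.048, -2.381, -0.0]
force: [-0.3, -0.5, -2.4]
opening: 0.0276
gripper_force: 25.0
```

```bash
python3 - <<'E'
from h import *
to(465.9,-159.8,187.5,8.5)
E
```

```text
t 20.53 tcp [ 465.5 -158.5  300.2] close ang 8.6 F [-0.3 -0.5 -2.4] open 27.6 q6 -0.58
-> norm shift [ 0.002 -0.007 -0.564] turn -0.002
```

Call:
send_rows --plan '[[[1,0,0,-0.15,0],[1,0,0,-0.3,0],[1,0,0,-0.42,0],[1,0,0,-0.5,0],[1,0,0,-0.54,0],[1,0,0,-0.56,0],[1,0,0,-0.57,0],[1,0,0,-0.57,0],[1,0,0,-0.57,0]]]'

```text
t: 21.28
tool_pos: [0.4663, -0.1599, 0.1879]
orientation: [2.048, 2.379, 0.001]
force: [-0.6, 0.5, -2.0]
opening: 0.028
gripper_force: 25.0
```

Call:
send_rows --plan '[[[-1,0,0,-0.005,0],[-1,0,0,-0.005,0],[-1,0,0,-0.005,0],[-1,0,0,-0.005,0],[-1,0,0,-0.005,0],[-1,0,0,-0.005,0],[-1,0,0,0.1,0],[-1,0,0,0.3,0],[-1,0,0,0.5,0],[-1,0,0,0.6,0],[-1,0,0,0.6,0]]]'

```text
t: 22.2
tool_pos: [0.4675, -0.1608, 0.3132]
orientation: [2.044, 2.373, 0.004]
force: [0.9, -0.4, 0.4]
opening: 0.0922
gripper_force: 0.0
```

```bash
python3 - <<'E'
from caul import *
where(); caul(-160,466,67)
im,d,P=cloud("top"); cv2.imwrite("pics/t3.png",im); np.savez("t3.npz",P=P)
rect(P,.16,.175,(365,400,130,180),"handle")
m=(np.abs(P[...,2]-.07)<.003); m[:215]=0;m[290:]=0;m[:,:115]=0;m[:,290:]=0
m=cv2.morphologyEx(m.astype(np.uint8),cv2.MORPH_OPEN,np.ones((3,3)))
pts=P[m>0][:,:2]*1000
print("board+tab",cv2.minAreaRect(pts.astype(np.float32)))
cv2.imwrite("pics/c3.png",cv2.resize(im[120:300,110:410],None,fx=2.6,fy=2.6,interpolation=cv2.INTER_CUBIC))
E
```

```text
t 22.2 tcp [ 467.5 -160.8  313.2] close ang 8.53 F [ 0.9 -0.4  0.4] open 92.2 q6 -0.58
1825 [ 466.2 -159.5   27.9   27.3    8.5] 199.7
5224 [ 466.1 -159.4  134.1   27.2    8.9] 165.9
handle n 186 c [ 679.2 -113.1] wh [24.9 28.1] ang 88.1 z 167.6 med [ 677.4 -113.5]
board+tab ((489.14837646484375, 254.45689392089844), (316.9316711425781, 86.72010803222656), 86.53002166748047)
```

View pics/t3.png

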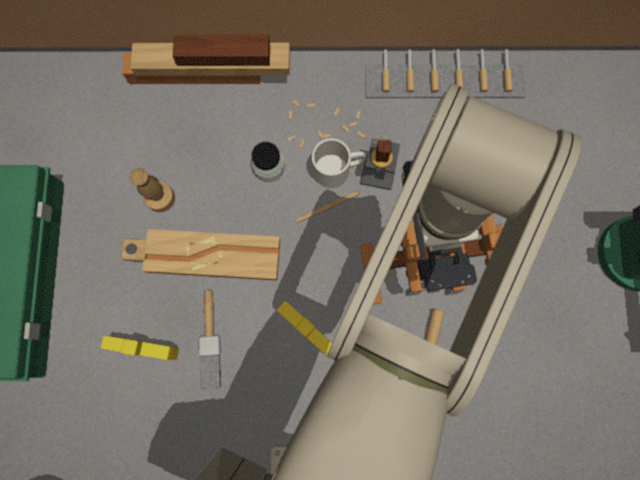

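All three hang on the rail, the board is clear and the clutter has not moved. Moving over the raker.

Call:
send_rows --plan '[[[-1,0.1,0,0,-0.05],[-1,0.25,0.05,0,-0.17],[-1,0.4,0.1,0,-0.3],[-1,0.55,0.15,0,-0.34],[-1,0.7,0.2,0,-0.34],[-1,0.85,0.24,0,-0.34],[-1,1,0.24,0,-0.34],[-1,1,0.24,-0.1,-0.34],[-1,1,0.24,-0.1,-0.34],[-1,1,0.24,-0.1,-0.34]]]'

```text
t: 23.13
tool_pos: [0.6637, -0.1114, 0.2824]
orientation: [-2.435, -1.976, 0.007]
force: [0.3, 0.6, -0.3]
opening: 0.0931
gripper_force: 0.0
```

```bash
python3 - <<'E'
from h import *
where()
im,d,P=cloud("wrist"); cv2.imwrite("pics/w3.png",im)
def near(lo,hi,c=(682,-115),r=60):
    m=(P[...,2]*1000>lo)&(P[...,2]*1000<hi)&(np.hypot(P[...,0]*1000-c[0],P[...,1]*1000-c[1])<r); q=P[m]*1000
    print(lo,hi,len(q),np.round(np.hstack(cv2.minAreaRect(q[:,:2].astype(np.float32))),1),np.round(np.median(q,0),1)); return q
near(162,173); q=near(104.5,112); print("circle",cv2.minEnclosingCircle(q[:,:2].astype(np.float32)))
q=near(96.5,103)
E
```

```text
t 23.13 tcp [ 663.7 -111.4  282.4] close ang -11.86 F [ 0.3  0.6 -0.3] open 93.1 q6 -0.04
162 173 1569 [ 679.2 -114.    26.1   26.    87.8] [ 679.2 -112.9  167.7]
104.5 112 798 [ 679.3 -110.3   34.4   41.5   88.2] [ 679.3 -102.5  107.9]
circle ((679.0929565429688, -114.05127716064453), 21.026386260986328)
96.5 103 2789 [ 686.  -117.6   60.6   62.2   78.3] [ 701.  -107.3   99.9]
```

View pics/w3.png

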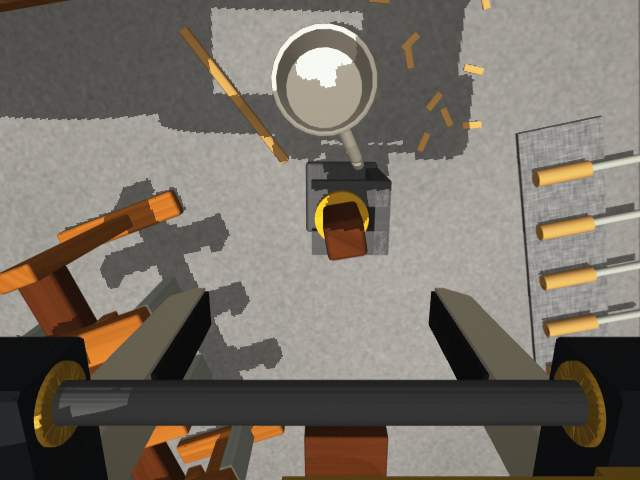

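The wrist view shows the raker handle at px (345,245) and the collar at (342,215) in the fork, with the slot open toward the robot and the mug above. The handle measures 26x26 at (679.2,−114.0), flats at −2.2°, and the stand's yaw is about −11.7°.

Call:
send_rows --plan '[[[-1,0.06,-0.01,-0.05,0.1],[-1,0.06,-0.01,-0.1,0.161],[-1,0.06,-0.01,-0.2,0.161],[-1,0.06,-0.01,-0.3,0.161],[-1,0.06,-0.01,-0.3,0.161],[-1,0.06,-0.01,-0.3,0.161],[-1,0.06,-0.01,-0.3,0.161],[-1,0.06,-0.01,-0.3,0.161]]]'

```text
t: 23.85
tool_pos: [0.6781, -0.1142, 0.2294]
orientation: [2.262, 2.176, 0.003]
force: [0.5, -0.4, -0.2]
opening: 0.0931
gripper_force: 0.0
```

```bash
python3 - <<'E'
from h import *
to(679.2,-114,143,-2.2)
E
```

```text
t 23.85 tcp [ 678.1 -114.2  229.4] close ang -2.23 F [ 0.5 -0.4 -0.2] open 93.1 q6 -0.2
-> norm shift [ 0.006  0.001 -0.432] turn 0.0
```

Call:
send_rows --plan '[[[-1,0.005,0,-0.12,0],[-1,0.005,0,-0.25,0],[-1,0.005,0,-0.36,0],[-1,0.005,0,-0.42,0],[-1,0.005,0,-0.43,0],[1,0.005,0,-0.43,0],[1,0.005,0,-0.43,0],[1,0.005,0,-0.43,0],[1,0.005,0,-0.43,0],[1,0.005,0,-0.43,0],[1,0.005,0,-0.43,0],[1,0.005,0,-0.43,0],[1,0.005,0,-0.43,0],[1,0.005,0,-0.43,0],[1,0.005,0,-0.43,0],[1,0.005,0,-0.43,0],[1,0.005,0,-0.43,0],[1,0.005,0,-0.43,0],[1,0.005,0,-0.43,0],[1,0.005,0,-0.43,0]]]' --force 40

```text
t: 25.52
tool_pos: [0.6784, -0.1138, 0.1405]
orientation: [-2.264, -2.178, 0.0]
force: [0.1, -0.4, -1.0]
opening: 0.0257
gripper_force: 40.0
```

```bash
python3 - <<'E'
from h import *
where()
E
```

```text
t 25.52 tcp [ 678.4 -113.8  140.5] close ang -2.21 F [ 0.1 -0.4 -1. ] open 25.7 q6 -0.2
```

Call:
send_rows --plan '[[[1,0,0,0.05,0],[1,0,0,0.12,0],[1,0,0,0.25,0],[1,0,0,0.4,0],[1,0,0,0.5,0],[1,0,0,0.6,0],[1,0,0,0.65,0],[1,0,0,0.65,0],[1,0,0,0.65,0],[1,0,0,0.65,0]]]'

```text
t: 26.35
tool_pos: [0.6778, -0.1137, 0.269]
orientation: [-2.263, -2.177, 0.002]
force: [0.0, -1.4, -1.4]
opening: 0.0258
gripper_force: 40.0
```

```bash
python3 - <<'E'
from h import *
p,a=where()
im,d,P=cloud("scene")
# raker axis: points near tcp xy, below gripper
q=P.reshape(-1,3)*1000; k=(np.hypot(q[:,0]-p[0],q[:,1]-p[1])<30)&(q[:,2]>110)&(q[:,2]<260); q=q[k]
for lo in range(110,260,8):
    s=q[(q[:,2]>=lo)&(q[:,2]<lo+8)]
    if len(s): print(lo,len(s),np.round(s.mean(0),1),np.round(np.ptp(s,axis=0),1))
to(487.6,229.5,300,0)
E
```

```text
t 26.35 tcp [ 677.8 -113.7  269. ] close ang -2.22 F [ 0.  -1.4 -1.4] open 25.8 q6 -0.2
158 8 [ 679.1 -112.3  161.8] [3.6 3.5 5.5]
166 21 [ 680.4 -113.1  169.5] [6.8 6.9 7.7]
174 25 [ 679.9 -113.4  177.6] [6.7 8.5 7.6]
182 24 [ 680.8 -113.2  185.9] [6.7 8.1 7.8]
190 24 [ 680.4 -113.5  194.3] [7.1 7.9 7.1]
198 23 [ 680.6 -113.   201.8] [6.7 7.9 7.7]
206 25 [ 680.5 -113.2  209.9] [5.8 8.9 7.7]
214 5 [ 680.8 -114.3  215.4] [3.8 4.8 0.9]
222 11 [ 691.  -120.   229.2] [21.8 30.9  2.8]
230 212 [ 686.9 -118.4  235.5] [42.6 41.   8. ]
238 108 [ 685.9 -116.3  241.3] [39.9 39.2  7.7]
246 66 [ 683.2 -120.6  249.5] [28.8 23.8  7.9]
254 54 [ 681.2 -122.2  257.1] [46.3 20.5  5.5]
t 26.4 tcp [ 677.6 -113.7  268.5] close ang -2.21 F [-1.3 -0.1 -0.9] open 25.8 q6 -0.2
-> norm shift [-0.95   1.716  0.158] turn 0.037
```

Call:
send_rows --plan '[[[1,-0.03,0.05,0.1,0],[1,-0.1,0.18,0.16,0],[1,-0.2,0.35,0.16,0],[1,-0.3,0.52,0.16,0],[1,-0.4,0.7,0.16,0],[1,-0.5,0.86,0.16,0]]]'

```text
t: 26.9
tool_pos: [0.5766, 0.0598, 0.3007]
orientation: [-2.263, -2.176, 0.003]
force: [0.4, 0.1, -0.9]
opening: 0.0258
gripper_force: 40.0
```

Call:
send_rows --plan '[[[1,-0.1,0.18,0,0],[1,-0.2,0.35,0,0],[1,-0.3,0.52,0,0],[1,-0.38,0.67,0,0],[1,-0.42,0.77,0,0],[1,-0.44,0.84,0,0],[1,-0.44,0.84,0,0],[1,-0.44,0.84,0,0],[1,-0.44,0.84,0,0]]]'

```text
t: 27.65
tool_pos: [0.4903, 0.2254, 0.3016]
orientation: [-2.264, -2.178, 0.003]
force: [0.0, 0.0, -1.2]
opening: 0.0255
gripper_force: 40.0
```

```bash
python3 - <<'E'
from h import *
where()
im,d,P=cloud("wrist"); cv2.imwrite("pics/w4.png",im); np.savez("w4.npz",P=P,im=im)
q=P.reshape(-1,3)*1000
k=(np.abs(q[:,2]-70)<3)&(np.abs(q[:,0]-488)<60)&(q[:,1]>80)&(q[:,1]<425); b=q[k]
print("board top",len(b),np.median(b[:,2]),cv2.minAreaRect(b[:,:2].astype(np.float32)), b[:,1].min(), b[:,1].max())
g=q[(np.abs(q[:,2]-60)<3)&(np.abs(q[:,0]-488)<40)&(q[:,1]>90)&(q[:,1]<370)]
print("floor",len(g),np.median(g[:,2]))
for y0 in range(95,365,10):
    s=g[(g[:,1]>=y0)&(g[:,1]<y0+10)]
    if len(s)>5: print(y0+5,len(s),np.round([s[:,0].min(),s[:,0].max(),np.median(s[:,0])],1))
E
```

```text
t 27.65 tcp [490.3 225.4 301.6] close ang -2.22 F [ 0.   0.  -1.2] open 25.5 q6 0.37
board top 20445 69.96471347607574 ((489.1062927246094, 266.05047607421875), (249.6840362548828, 86.29306030273438), 86.56958770751953) 143.9721157141292 391.30328784506156
floor 2879 60.01093395274959
180 9 [500.2 504.1 502.2]
190 117 [492.8 504.4 499.4]
200 126 [494.  505.5 499.7]
210 135 [494.3 505.8 500.1]
220 168 [466.9 505.9 496.7]
230 142 [486.1 501.5 493.4]
240 150 [482.  497.3 489.9]
250 153 [478.  493.9 485.8]
260 154 [474.7 508.9 481.9]
270 197 [469.8 509.2 478.9]
280 148 [470.  481.6 475.7]
290 156 [470.6 482.5 476.1]
300 167 [471.1 482.9 476.8]
310 167 [471.7 483.4 477.3]
320 168 [472.1 483.9 478.2]
330 176 [472.7 484.3 478.5]
340 176 [473.2 484.8 479.3]
350 179 [473.8 486.1 479.4]
360 189 [474.4 486.6 480.4]
```

View pics/w4.png

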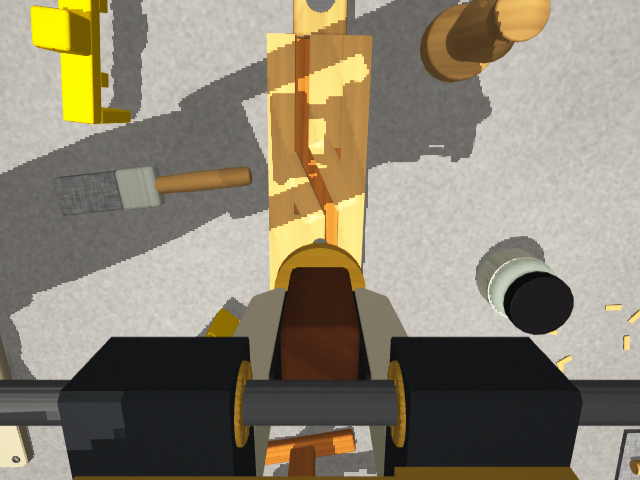

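The groove is clear to see, with bends at px (303,150) and (328,210). The floor measures z 60.0 and the top 70.0, and the model fits to about 0.5 mm: board centre (486.95,229.5), yaw −3.45°. I'll hover just before seam_0.

Call:
send_rows --plan '[[[1,-0.01,0.12,0,0],[1,-0.02,0.25,0,0],[1,-0.03,0.38,-0.1,0],[1,-0.04,0.5,-0.2,0],[1,-0.05,0.6,-0.3,0],[1,-0.05,0.634,-0.37,0],[1,-0.05,0.634,-0.4,0],[1,-0.05,0.634,-0.4,0],[1,-0.05,0.634,-0.4,0],[1,-0.05,0.634,-0.4,0],[1,-0.05,0.634,-0.4,0]]]'

```text
t: 28.62
tool_pos: [0.4816, 0.3524, 0.2245]
orientation: [2.265, 2.176, 0.004]
force: [-0.4, -0.4, -0.7]
opening: 0.0256
gripper_force: 40.0
```

```bash
cat >> h.py <<'E'
c=np.array([486.95,229.5]); th=np.radians(-3.45); B=np.array([[np.cos(th),-np.sin(th)],[np.sin(th),np.cos(th)]])
b2w=lambda x,y: c+B@np.array([x,y])
E
python3 - <<'E'
from h import *
w=[(-14,122),(-14,45),(14,-15),(14,-122)]
W=[b2w(*p) for p in w]; print(np.round(W,1))
for a,b in zip(W,W[1:]): print("seg norm",np.round((b-a)/200,4))
to(*W[0],173.5,-2.2)
im,d,P=cloud("scene"); q=P.reshape(-1,3)*1000
p=telemetry.read_state()["tool_pos"]*1000
k=(np.hypot(q[:,0]-p[0],q[:,1]-p[1])<15)&(q[:,2]>85)&(q[:,2]<p[2]-52); s=q[k]; print(len(s),"tip low z",np.round(np.sort(s[:,2])[:4],1), np.round(s.mean(0),1))
E
```

```text
[[480.3 352.1]
 [475.7 275.3]
 [500.  213.7]
 [493.6 106.9]]
seg norm [-0.0232 -0.3843]
seg norm [ 0.1217 -0.3079]
seg norm [-0.0322 -0.534 ]
t 28.62 tcp [481.6 352.4 224.5] close ang -2.29 F [-0.4 -0.4 -0.7] open 25.6 q6 0.59
-> norm shift [-0.006 -0.001 -0.255] turn 0.001
93 tip low z [116.2 118.3 118.6 118.6] [483.8 352.6 146.1]
```

Call:
send_rows --plan '[[[1,-0.006,0,-0.05,0],[1,-0.006,0,-0.1,0],[1,-0.006,0,-0.14,0],[1,-0.006,0,-0.16,0],[1,-0.006,0,-0.17,0],[1,-0.006,0,-0.18,0],[1,-0.006,0,-0.188,0],[1,-0.006,0,-0.196,0],[1,-0.006,0,-0.204,0],[1,-0.006,0,-0.212,0],[1,-0.006,0,-0.22,0],[1,-0.006,0,-0.228,0],[1,-0.006,0,-0.228,0],[1,-0.006,0,-0.228,0]]]'

```text
t: 29.83
tool_pos: [0.4792, 0.3529, 0.1769]
orientation: [-2.264, -2.178, 0.0]
force: [-0.1, 0.0, -1.3]
opening: 0.0257
gripper_force: 40.0
```

```bash
python3 - <<'E'
from h import *
to(480.3,352.1,173.5,-2.2)
im,d,P=cloud("wrist"); cv2.imwrite("pics/w5.png",im[180:420,160:480])
im,d,P=cloud("scene"); cv2.imwrite("pics/s5.png",cv2.resize(im[120:280,340:500],None,fx=3.5,fy=3.5,interpolation=cv2.INTER_CUBIC))
E
```

```text
t 29.83 tcp [479.2 352.9 176.9] close ang -2.21 F [-0.1  0.  -1.3] open 25.7 q6 0.59
-> norm shift [ 0.006 -0.004 -0.017] turn 0.0
```

View pics/s5.png

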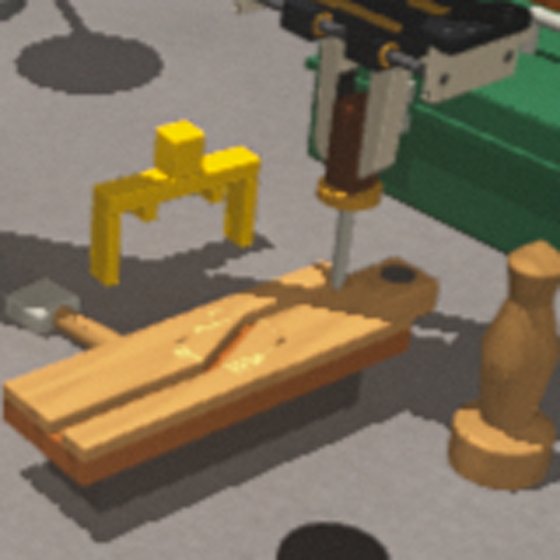

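The tip (px 337,285) sits in the groove near the tab end with no side force. I'll trim slightly, down 3 mm.

Call:
send_rows --plan '[[[1,0.002,0,-0.004,0],[1,0.004,0,-0.008,0],[1,0.005,0,-0.012,0],[1,0.005,0,-0.015,0],[1,0.005,0,-0.015,0],[1,0.005,0,-0.015,0]]]'

```text
t: 30.43
tool_pos: [0.4802, 0.3529, 0.1739]
orientation: [-2.264, -2.178, 0.0]
force: [0.1, 0.0, -0.9]
opening: 0.0259
gripper_force: 40.0
```

Call:
send_rows --plan '[[[1,-0.0005,-0.0083,0,0],[1,-0.001,-0.0167,0,0],[1,-0.0015,-0.025,0,0],[1,-0.002,-0.0333,0,0],[1,-0.0024,-0.0417,0,0],[1,-0.0029,-0.05,0,0],[1,-0.0034,-0.0583,0,0],[1,-0.0039,-0.0667,0,0],[1,-0.0044,-0.075,0,0],[1,-0.0048,-0.0833,0,0],[1,-0.0053,-0.0917,0,0],[1,-0.0058,-0.1,0,0],[1,-0.0063,-0.1083,0,0],[1,-0.0068,-0.1167,0,0],[1,-0.0073,-0.125,0,0],[1,-0.0077,-0.1333,0,0],[1,-0.0082,-0.1417,0,0],[1,-0.0087,-0.15,0,0],[1,-0.0092,-0.1583,0,0],[1,-0.0097,-0.1667,0,0]]]'

```text
t: 32.1
tool_pos: [0.4783, 0.3195, 0.1741]
orientation: [-2.264, -2.178, -0.0]
force: [1.6, 0.3, -0.9]
opening: 0.0256
gripper_force: 40.0
```

Call:
send_rows --plan '[[[1,-0.0005,-0.0083,0,0],[1,-0.001,-0.0167,0,0],[1,-0.0015,-0.025,0,0],[1,-0.002,-0.0333,0,0],[1,-0.0024,-0.0417,0,0],[1,-0.0029,-0.05,0,0],[1,-0.0034,-0.0583,0,0],[1,-0.0039,-0.0667,0,0],[1,-0.0044,-0.075,0,0],[1,-0.0048,-0.0833,0,0],[1,-0.0053,-0.0917,0,0],[1,-0.0058,-0.1,0,0],[1,-0.0063,-0.1083,0,0],[1,-0.0068,-0.1167,0,0],[1,-0.0073,-0.125,0,0],[1,-0.0077,-0.1333,0,0],[1,-0.0082,-0.1417,0,0],[1,-0.0087,-0.15,0,0],[1,-0.0092,-0.1583,0,0],[1,-0.0097,-0.1667,0,0]]]'

```text
t: 33.77
tool_pos: [0.4763, 0.2861, 0.174]
orientation: [-2.264, -2.178, 0.0]
force: [-0.1, 0.3, -2.0]
opening: 0.0259
gripper_force: 40.0
```

Call:
send_rows --plan '[[[1,-0.0004,-0.0077,0,0],[1,-0.0009,-0.0154,0,0],[1,-0.0013,-0.0231,0,0],[1,-0.0017,-0.0309,0,0],[1,-0.0021,-0.0386,0,0],[1,-0.0026,-0.0463,0,0],[1,-0.003,-0.054,0,0],[1,0.0001,-0.0618,0,0],[1,0.0031,-0.0695,0,0],[1,0.0062,-0.0773,0,0],[1,0.0093,-0.085,0,0],[1,0.0124,-0.0928,0,0],[1,0.0154,-0.1005,0,0],[1,0.0185,-0.1083,0,0],[1,0.0216,-0.116,0,0],[1,0.0246,-0.1238,0,0],[1,0.0277,-0.1315,0,0],[1,0.0308,-0.1393,0,0],[1,0.0338,-0.147,0,0],[1,0.0369,-0.1548,0,0]]]'

```text
t: 35.43
tool_pos: [0.4838, 0.2552, 0.174]
orientation: [2.264, 2.178, 0.0]
force: [0.1, -0.0, -0.9]
opening: 0.0257
gripper_force: 40.0
```

```bash
python3 - <<'E'
from h import *
to(500,213.7,173.9,-2.2)
p=telemetry.read_state()["tool_pos"][:2]*1000; print("board frame",np.round(B.T@(p-c),1))
E
```

```text
t 35.43 tcp [483.8 255.2 174. ] close ang -2.21 F [ 0.1 -0.  -0.9] open 25.7 q6 0.43
-> norm shift [ 0.081 -0.207 -0.001] turn 0.0
board frame [-4.7 25.4]
```

Call:
send_rows --plan '[[[1,0.003,-0.0078,0,0],[1,0.0061,-0.0155,0,0],[1,0.0091,-0.0233,0,0],[1,0.0122,-0.031,0,0],[1,0.0152,-0.0388,0,0],[1,0.0183,-0.0465,0,0],[1,0.0213,-0.0543,0,0],[1,0.0244,-0.062,0,0],[1,0.0274,-0.0698,0,0],[1,0.0305,-0.0775,0,0],[1,0.0335,-0.0853,0,0],[1,0.0366,-0.093,0,0],[1,0.0396,-0.1008,0,0],[1,0.0427,-0.1085,0,0],[1,0.0457,-0.1163,0,0],[1,0.0488,-0.124,0,0],[1,0.0518,-0.1318,0,0],[1,0.0549,-0.1395,0,0],[1,0.0579,-0.1473,0,0],[1,0.061,-0.155,0,0]]]'

```text
t: 37.1
tool_pos: [0.496, 0.2241, 0.174]
orientation: [-2.264, -2.178, 0.0]
force: [0.4, -0.3, -0.8]
opening: 0.0261
gripper_force: 40.0
```

Call:
send_rows --plan '[[[1,0.0029,-0.0074,0,0],[1,0.0057,-0.0149,0,0],[1,0.0086,-0.0223,0,0],[1,0.0114,-0.0297,0,0],[1,0.0143,-0.0371,0,0],[1,0.0171,-0.0446,0,0],[1,0.02,-0.052,0,0],[1,0.0195,-0.0603,0,0],[1,0.019,-0.0686,0,0],[1,0.0185,-0.0769,0,0],[1,0.018,-0.0852,0,0],[1,0.0175,-0.0935,0,0],[1,0.017,-0.1018,0,0],[1,0.0165,-0.1101,0,0],[1,0.016,-0.1184,0,0],[1,0.0155,-0.1267,0,0],[1,0.015,-0.135,0,0],[1,0.0145,-0.1433,0,0],[1,0.014,-0.1516,0,0],[1,0.0135,-0.16,0,0]]]'

```text
t: 38.77
tool_pos: [0.4986, 0.1922, 0.1741]
orientation: [-2.264, -2.178, -0.0]
force: [0.5, 0.7, -1.3]
opening: 0.026
gripper_force: 40.0
```

```bash
python3 - <<'E'
from h import *
to(493.6,106.9,173.9,-2.2)
p=telemetry.read_state()["tool_pos"][:2]*1000; print("board frame",np.round(B.T@(p-c),1))
E
```

```text
t 38.77 tcp [498.6 192.2 174.1] close ang -2.21 F [ 0.5  0.7 -1.3] open 26.0 q6 0.31
-> norm shift [-0.025 -0.426 -0.001] turn 0.0
board frame [ 13.9 -36.6]
```

Call:
send_rows --plan '[[[1,-0.0005,-0.0083,0,0],[1,-0.001,-0.0167,0,0],[1,-0.0015,-0.025,0,0],[1,-0.002,-0.0333,0,0],[1,-0.0025,-0.0417,0,0],[1,-0.003,-0.05,0,0],[1,-0.0035,-0.0583,0,0],[1,-0.004,-0.0667,0,0],[1,-0.0045,-0.075,0,0],[1,-0.005,-0.0833,0,0],[1,-0.0055,-0.0917,0,0],[1,-0.006,-0.1,0,0],[1,-0.0065,-0.1083,0,0],[1,-0.007,-0.1167,0,0],[1,-0.0075,-0.125,0,0],[1,-0.008,-0.1333,0,0],[1,-0.0085,-0.1417,0,0],[1,-0.009,-0.15,0,0],[1,-0.0095,-0.1583,0,0],[1,-0.01,-0.1667,0,0]]]'

```text
t: 40.43
tool_pos: [0.4966, 0.1588, 0.174]
orientation: [2.264, 2.178, -0.0]
force: [0.3, -0.1, -1.3]
opening: 0.026
gripper_force: 40.0
```

Call:
send_rows --plan '[[[1,-0.0005,-0.0083,0,0],[1,-0.001,-0.0167,0,0],[1,-0.0015,-0.025,0,0],[1,-0.002,-0.0333,0,0],[1,-0.0025,-0.0417,0,0],[1,-0.003,-0.05,0,0],[1,-0.0035,-0.0583,0,0],[1,-0.004,-0.0667,0,0],[1,-0.0045,-0.075,0,0],[1,-0.005,-0.0833,0,0],[1,-0.0055,-0.0917,0,0],[1,-0.006,-0.1,0,0],[1,-0.0065,-0.1083,0,0],[1,-0.007,-0.1167,0,0],[1,-0.0075,-0.125,0,0],[1,-0.008,-0.1333,0,0],[1,-0.0085,-0.1417,0,0],[1,-0.009,-0.15,0,0],[1,-0.0095,-0.1583,0,0],[1,-0.01,-0.1667,0,0]]]'

```text
t: 42.1
tool_pos: [0.4946, 0.1255, 0.1741]
orientation: [2.264, 2.178, 0.0]
force: [1.0, -0.2, -1.6]
opening: 0.0257
gripper_force: 40.0
```

Call:
send_rows --plan '[[[1,-0.0005,-0.0083,0,0],[1,-0.001,-0.0167,0,0],[1,-0.0015,-0.025,0,0],[1,-0.002,-0.0333,0,0],[1,-0.0025,-0.0417,0,0],[1,-0.003,-0.05,0,0],[1,-0.0035,-0.0583,0,0],[1,-0.004,-0.0667,0,0],[1,-0.0045,-0.075,0,0],[1,-0.005,-0.0833,0,0],[1,-0.0055,-0.0917,0,0],[1,-0.006,-0.1,0,0],[1,-0.006,-0.1,0,0]]]'

```text
t: 43.18
tool_pos: [0.4934, 0.1053, 0.174]
orientation: [2.264, 2.178, -0.0]
force: [0.3, -0.3, -2.3]
opening: 0.0256
gripper_force: 40.0
```

```bash
python3 - <<'E'
from h import *
where()
p=telemetry.read_state()["tool_pos"][:2]*1000; print("board frame",np.round(B.T@(p-c),1))
E
```

```text
t 43.18 tcp [493.4 105.3 174. ] close ang -2.22 F [ 0.3 -0.3 -2.3] open 25.6 q6 0.15
board frame [  13.9 -123.5]
```

The whole groove is raked. Lifting slowly, then going back to the stand.

Call:
send_rows --plan '[[[1,0,0,0.006,0],[1,0,0,0.014,0],[1,0,0,0.022,0],[1,0,0,0.03,0],[1,0,0,0.038,0],[1,0,0,0.046,0],[1,0,0,0.054,0],[1,0,0,0.062,0],[1,0,0,0.08,0],[1,0,0,0.12,0],[1,0,0,0.2,0],[1,0,0,0.35,0],[1,0,0,0.5,0],[1,0,0,0.58,0],[1,0,0,0.58,0]]]'

```text
t: 44.43
tool_pos: [0.4955, 0.1059, 0.2958]
orientation: [2.26, 2.175, 0.01]
force: [0.8, 0.3, -0.7]
opening: 0.0257
gripper_force: 40.0
```

```bash
python3 - <<'E'
from h import *
to(679,-115.8,285,-2.2)
E
```

```text
t 44.43 tcp [495.5 105.9 295.8] close ang -2.21 F [ 0.8  0.3 -0.7] open 25.7 q6 0.15
-> norm shift [ 0.917 -1.108 -0.054] turn 0.0
```

Call:
send_rows --plan '[[[1,0.08,-0.1,0,0],[1,0.18,-0.22,0,0],[1,0.3,-0.36,0,0],[1,0.42,-0.5,0,0],[1,0.54,-0.64,0,0],[1,0.66,-0.78,0,0],[1,0.78,-0.9,0,0],[1,0.86,-0.96,0,0],[1,0.92,-1,0,0],[1,0.92,-1,0,0],[1,0.92,-1,0,0]]]'

```text
t: 45.35
tool_pos: [0.677, -0.0946, 0.2882]
orientation: [-2.263, -2.176, 0.002]
force: [-0.3, -0.9, -0.3]
opening: 0.0257
gripper_force: 40.0
```

Call:
send_rows --plan '[[[1,0,-0.05,0,0],[1,0,-0.1,0,0],[1,0,-0.11,0,0],[1,0,-0.11,0,0],[1,0,-0.11,0,0],[1,0,-0.11,0,0]]]'

```text
t: 45.85
tool_pos: [0.6773, -0.1161, 0.2903]
orientation: [2.264, 2.178, 0.001]
force: [-0.8, -0.2, -1.1]
opening: 0.026
gripper_force: 40.0
```

```bash
python3 - <<'E'
from h import *
to(679,-115.8,141.5,-2.2)
im,d,P=cloud("top"); 
m=(np.abs(P[...,2]-.1)<.003); m[:130]=0;m[200:]=0;m[:,:355]=0;m[:,405:]=0
q=P[m]*1000; print(len(q))
if len(q)>50: print(cv2.minAreaRect(q[:,:2].astype(np.float32)))
E
```

```text
t 45.85 tcp [ 677.3 -116.1  290.3] close ang -2.21 F [-0.8 -0.2 -1.1] open 26.0 q6 -0.21
-> norm shift [ 0.009  0.001 -0.744] turn 0.0
0
```

Call:
send_rows --plan '[[[1,0.008,0,-0.1,0],[1,0.008,0,-0.2,0],[1,0.008,0,-0.28,0],[1,0.008,0,-0.34,0],[1,0.008,0,-0.38,0],[1,0.008,0,-0.42,0],[1,0.008,0,-0.46,0],[1,0.008,0,-0.5,0],[1,0.008,0,-0.5,0],[1,0.008,0,-0.5,0]]]'

```text
t: 46.73
tool_pos: [0.6789, -0.1163, 0.1897]
orientation: [-2.264, -2.178, 0.001]
force: [-0.1, -0.1, -1.1]
opening: 0.0256
gripper_force: 40.0
```

```bash
python3 - <<'E'
from h import *
to(679,-115.8,141.5,-2.2)
E
```

```text
t 46.73 tcp [ 678.9 -116.3  189.7] close ang -2.21 F [-0.1 -0.1 -1.1] open 25.6 q6 -0.21
-> norm shift [ 0.001  0.003 -0.241] turn 0.0
```

Call:
send_rows --plan '[[[1,0,0,-0.05,0],[1,0,0,-0.1,0],[1,0,0,-0.14,0],[1,0,0,-0.18,0],[1,0,0,-0.21,0],[1,0,0,-0.23,0],[1,0,0,-0.242,0],[1,0,0,-0.242,0],[1,0,0,-0.242,0]]]'

```text
t: 47.48
tool_pos: [0.6792, -0.1164, 0.1419]
orientation: [2.264, 2.178, 0.0]
force: [0.1, 0.2, -0.4]
opening: 0.0256
gripper_force: 40.0
```

Call:
send_rows --plan '[[[1,0,0,-0.004,0],[1,0,0,-0.004,0],[-1,0,0,-0.004,0],[-1,0,0,-0.004,0],[-1,0,0,-0.004,0],[-1,0,0,-0.004,0],[-1,0,0,-0.004,0],[-1,0,0,-0.004,0],[-1,0,0,-0.004,0],[-1,0,0,-0.004,0],[-1,0,0,0.1,0],[-1,0,0,0.25,0],[-1,0,0,0.45,0],[-1,0,0,0.65,0],[-1,0,0,0.8,0],[-1,0,0,0.8,0]]]'

```text
t: 48.82
tool_pos: [0.6817, -0.117, 0.3118]
orientation: [2.256, 2.17, 0.011]
force: [1.1, -0.5, 1.7]
opening: 0.0926
gripper_force: 0.0
```

Call:
send_rows --plan '[[[-1,-0.15,0.1,0,0],[-1,-0.3,0.25,0,0],[-1,-0.45,0.45,0,0],[-1,-0.6,0.65,0,0],[-1,-0.75,0.85,0,0],[-1,-0.9,1,0,0],[-1,-1,1,0,0],[-1,-1,1,0,0],[-1,-1,1,0,0]]]'

```text
t: 49.57
tool_pos: [0.4776, 0.0848, 0.3018]
orientation: [2.26, 2.181, 0.001]
force: [-0.2, -0.4, -0.0]
opening: 0.0928
gripper_force: 0.0
```

```bash
python3 - <<'E'
from h import *
where()
im,d,P=cloud("top"); cv2.imwrite("pics/t6.png",im)
rect(P,.16,.175,(365,400,130,180),"handle")
rect(P,.104,.111,(365,400,130,180),"collar")
m=(np.abs(P[...,2]-.1)<.003); m[:130]=0;m[200:]=0;m[:,:355]=0;m[:,405:]=0
print(cv2.minAreaRect((P[m]*1000)[:,:2].astype(np.float32)))
rect(P,.192,.207,(370,540,215,290),"grips")
q=P[215:290,370:540].reshape(-1,3)*1000; q=q[(q[:,2]>192)&(q[:,2]<207)]
for y in(-308,-234,-160):
    s=q[np.abs(q[:,1]-y)<25]
    if len(s)>5: print(np.round(np.hstack(cv2.minAreaRect(s[:,:2].astype(np.float32))),1),np.round(np.median(s[:,2]),1))
E
```

```text
t 49.57 tcp [477.6  84.8 301.8] close ang -2.06 F [-0.2 -0.4 -0. ] open 92.8 q6 0.11
handle n 186 c [ 679.  -116.6] wh [25.9 26.9] ang 87.5 z 167.6 med [ 677.5 -115.7]
collar n 133 c [ 680.2 -119.3] wh [52.1 46.4] ang 61.4 z 107.4 med [ 669.7 -111.4]
((685.8895263671875, -117.07637023925781), (59.937294006347656, 64.13444519042969), 78.32589721679688)
grips n 766 c [ 472.4 -234.5] wh [ 37.5 179.5] ang 8.5 z 199.7 med [ 473.2 -235.2]
[ 488.3 -308.2   27.8   28.8    8. ] 199.7
[ 467.5 -235.6   27.8   29.2    7.3] 199.7
[ 466.1 -159.1   27.7   28.4    8.3] 199.8
```

View pics/t6.png

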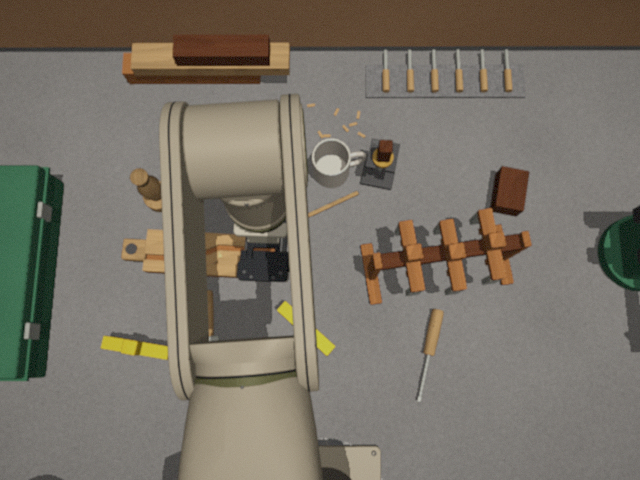

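The raker hangs in the fork (handle top z 167.6, tilt about 0) and all three cauls hang on the rail with grip tops at z 199.7. The middle one was nudged about 10 mm across, still inside the 20 mm limit. The bystanders have not moved and the arm is clear.

```bash
python3 -c "
from plant import order; print(order.close_job())"
```

```text
the job is handed in; nothing more can be done
None
```

The job is handed in at about 50 s on the robot's clock: all three cauls that were there hang on the rail, the groove was raked from seam point 0 to just past point 7 at about 2 cm/s, and the raker is back in its stand. No verdict came back, and the middle caul got nudged about 10 mm off the bar's middle line after I hung it (limit 20 mm).

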